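Load the ribbon winder

TASK

Get the ribbon winder ready: slide its carriage, with the empty cardboard core lying in it, sideways all the way to the stop in front of the blue spindle. Then push the core endwise out of the cradle onto the blue spindle until its mouth is fully home against the blue flange, leaving the carriage at that stop. Keep the red spindle empty and do not disturb the crayon tin, ink bottle or tape roll.

Things in the scene. Friction and masses are not known exactly. Their poses are not given: they have to be found in the camera images.
- bed: fixed winder bed: plywood board 250 x 330 x 12 mm (x from -130 to +120 mm, y from -165 to +165 mm in its frame) with two steel cross rods along y and low black end blocks (tops at 38 mm, inner faces at y = +-124 mm). Origin on the table top; x points from the carriage to the spindles, y along the rods. Its place and yaw vary.
- blue_shoulder (a point): front face of the blue flange (disc 62 mm across) at the axis of the blue-flanged spindle, 80 mm above the table. Axes as the bed's: the aluminium spindle, 36 mm in diameter with a tapered nose, stands out 72 mm from this point toward -x. It lies at bed x = 70 mm and at bed y = +80 or -80 mm (the blue and red stands change places). Behind the flange is a grey stand, its top 112 mm above the table.
- red_shoulder (a point): the same point of the red-flanged spindle, which must stay empty; at the other station
- carriage (a joint): position of the carriage along bed y, m: 0 in the middle, where it starts, -0.08 and +0.08 at the end stops, where the cradle is in line with a spindle. Needs about 3 N to slide and stays where it is left.
- cradle (a point): middle of the carriage's cradle, on the axis that a core lying in it has, 80 mm above the table, at bed x = -60 mm; axes as the bed's. The carriage is a grey block 100 mm long (x) and 70 mm wide (y) with flat upright side cheeks from 18 to 76 mm above the table (outer faces 35 mm and inner faces 29 mm either side of this point) and an open-ended V trough between them.
- core: loose brown cardboard core, 48 mm outside and 40 mm inside diameter, 90 mm long, lying in the cradle; origin on its axis half way along, x along the axis toward its open mouth, which faces the spindles. The rear end is closed by a white cap with a nub 20 mm across and 6 mm long. The bore is 84 mm deep. It may roll about its x. Mass about 80 g.
- core_mouth (a point): centre of the core's open mouth rim (45 mm ahead of its origin)
- core_nub (a point): centre of the rear face of the core's nub, the point to push (51 mm behind its origin)
- crayon_tin: ribbed cream tin holding crayons, 76 mm across, 120 mm high, standing beside the bed on its right (-y); origin centre of its underside; bystander
- ink: square dark blue ink bottle with a black cap, 44 x 44 x 56 mm, beside the bed on its right (-y); origin centre of its underside; bystander
- tape: cream roll of paper tape, 72 mm across, 19 mm high, lying beside the bed on its left (+y); origin centre of its underside; bystander
Not all that is in view belongs to the job. What is shaped like the core but pink or yellow is not meant.

How it is judged:
By the outcome, as a careful person would: the job done as asked, in the order asked, and still so for the second after the job is handed in, with the robot touching nothing.
It also fails if it takes over 45 s, if anything falls off the work surface, if the arm or the gripper's body presses on something with over 40 N, if the wrist force passes 120 N, or if a joint passes its speed limit or range.

ROBOT

A 7-joint arm with a two-finger parallel gripper is mounted at the origin on a cart in front of the work surface, level with it; the furniture and walls round the work are solid. World frame = base frame: x ahead of the robot, y to its left, z up, the work surface at z = 0. Lengths are in m, angles in rad, forces in N, time in s.
With the tool pointing down it reaches from about 0.4 to 0.85 m from the base axis. Payload 4.5 kg.
Tool frame: the origin (TCP) lies midway between the tips of the shut fingers; the grasp point (between the pads) lies arm.hold_point_z behind it (arm.hold_point_z is the distance from the TCP to the grasp point, in m); z points along the fingers, y is the line along which they close (so a half turn about z gives the same grasp; the last joint's range is limited). The gripper opens to 85 mm and grips with 20 to 120 N. Pads are 22 mm wide; open, the fingers measure 114 mm over their backs; the gripper's body (76 mm by 85 mm) begins 54 mm behind the grasp point. The pads swing forward as they close: fully open they stand 13 mm farther back than shut.
Start: joints at [-1.192, 0.689, -0.195, 1.565, 0.157, 0.902, -0.215], TCP at [0.211, 0.588, 0.231] pointing down, gripper open.
Joint ranges: [-3.01, 3.01], [-0.46, 2.08], [-1.47, 1.51], [0.13, 2.56], [-1, 4.14], [0.04, 2.09], [-2.66, 2.66]. Speed limits (rad/s): [2.57, 2.57, 3.14, 3.14, 3.14, 3.14, 3.14].

INTERFACE

Orientations are given as a unit quaternion [w, x, y, z].
In Python, from bench import arm gives the robot as it stands.
- The arm moves only by the shell command python3 -m inch 'ROWS' [OPENING] [FORCE]. ROWS is a JSON object of lists of equal length, an entry for each row: "linear": the shift along the tool's x, y, z in cm, a list of three; "turn": the turn, a rotation vector about the tool's x, y, z in degrees, a list of three. In form: {"linear": [[dx, dy, dz], ...], "turn": [[ax, ay, az], ...]}. A call has 1 to 20 rows; each row shifts and turns the commanded pose from where the row before left it, along the tool's axes as they then stand; what a row does not reach is not made up. A row lasts 1/10 s, in which the tool goes at most 50 mm and 8.59 degrees, less where a joint would pass 70% of its speed; a pose out of reach is approached as far as the arm can. A call is refused whole if a number of a shift passes 5 or a number of a turn 8.59, either way. A call with a gripper value outside its range is refused whole. OPENING is the finger opening in cm, from 0 to 8.54, set as the call begins (- or left out, the last holds). The fingers move at their own pace and stop on an object; FORCE is the grip in N (left out, the last holds). Time passes only in rows, so rows that do not move let the fingers close. It gives the time, the measured TCP pose, the force, the opening and the grip force at its end, in the units of the state.
- arm.observe(): the state, without advancing time (a new reading comes with each control period).
- arm.camera(name): name is "side" or "top" or "wrist"; returns a dict with "pixels" (384x512x3 uint8, red, green, blue), "range_z" (384x512 float32, m along the optical axis (not along the pixel's ray), 0 where there is no reading), "vertical_fov" (degrees; the focal length in pixels is half the picture's height over the tangent of half this angle, whatever the lens; pixels are square), "cx", "cy" (the principal point, pixels), "origin" and "orientation" of the camera in the world. Camera axes: x right, y down, z forward; pixel columns grow to the right and rows downward; lengths in m; the calibration is good to about 2 mm. The wrist camera is an equidistant fisheye: a pixel r from the principal point sees the ray r / f radians off the axis. A picture is of the moment at which its call begins.
- arm.job_done(): hands the job in; it is judged then, once.
The state is a dict: "time_s": time; "joint_pos": joint angles; "joint_velocities": joint speeds; "effort": joint torques, N m; "position": TCP position; "tool_rot": TCP orientation; "ft_force": force on the tool from outside, world axes, zero at the start; "ft_torque": the same for the moment, N m; "finger_gap": finger opening in m; "finger_force": force on a finger pad.
Only numpy, scipy, OpenCV 4.12 (cv2) and the standard library are available. Lean on these libraries where they do the work, as an engineer would, in place of code of your own. Each camera call takes 0.05 s, during which the arm holds its last target. There are 200 camera calls.

## Working session

There is one attempt and no reset: what is moved stays moved. The work goes in short steps, Python scripts to look and compute and a shell command to move; the robot and the scene stay as the last step left them, time stands still between calls to the robot, and variables do not carry over. Pictures are saved under pics/ and viewed, at most 10 in all, crops included, and the job is handed in when it is done.

```bash
ls; mkdir -p pics
cat > h.py <<'E'
import numpy as np,cv2
from scipy.spatial.transform import Rotation as R
from bench import arm
def rot(q): return R.from_quat([q[1],q[2],q[3],q[0]])
def cloud(c):
    z=c["range_z"]; h,w=z.shape; f=h/2/np.tan(np.radians(c["vertical_fov"])/2)
    v,u=np.mgrid[:h,:w]
    p=np.stack([(u-c["cx"])/f*z,(v-c["cy"])/f*z,z],-1)
    P=p.reshape(-1,3)@rot(c["orientation"]).as_matrix().T+np.array(c["origin"])
    P=P.reshape(h,w,3); P[z<=0]=np.nan
    return P
def save(c,n): cv2.imwrite("pics/"+n,c["pixels"][:,:,::-1])
E
python3 - <<'E'
from h import *
s=arm.observe(); print(s, arm.hold_point_z)
cs=[arm.camera(n) for n in("side","top")]
for n,c in zip(("side","top"),cs):
    np.save(f"{n}.npy",c,allow_pickle=True); print(n,c["origin"],c["orientation"],c["vertical_fov"]); save(c,n+"0.png")
E
```

```text
pics
{'time_s': 0.0, 'joint_pos': array([-1.19220762,  0.68997841, -0.1945263 ,  1.56636553,  0.15730957,
        0.90246687, -0.21508366]), 'joint_velocities': array([ 0.00057554,  0.00117493,  0.00045055,  0.00021214, -0.00022919,
        0.00111273,  0.00020765]), 'effort': array([ 7.66158951e-05, -5.39603984e+01, -1.26677603e+00, -1.58540350e+01,
        9.06220201e-03,  9.44850210e-03, -1.17924239e-05]), 'position': array([0.21107177, 0.58759111, 0.2304821 ]), 'tool_rot': array([-9.24095358e-05,  1.71483095e-01,  9.85186640e-01, -9.07642614e-04]), 'ft_force': array([-0.26712212,  0.11137231, -0.08454283]), 'ft_torque': array([-0.00965872,  0.06689539, -0.02208195]), 'finger_force': 0.0, 'finger_gap': 0.08554302920145307} 0.0187
side [0.50189997 0.73111492 0.58864419] [ 0.00980803 -0.01168842  0.8884656  -0.45868951] 48.93028199030252
top [0.27141632 0.01191204 1.22740828] [-0.06502003  0.71227765 -0.69482668  0.07515864] 42.62164058143658
```

View pics/side0.png

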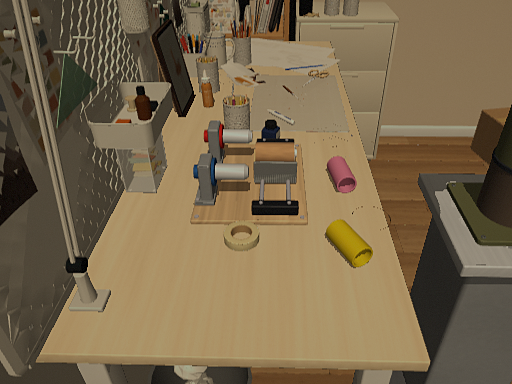

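View pics/top0.png

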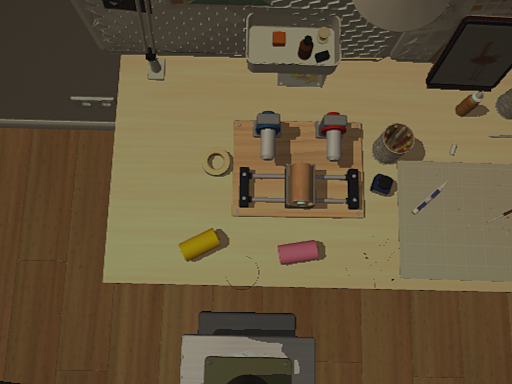

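Top view: the bed is centred near (298,168). The blue flange is at (267,122), which is the left, +y station, and red is at (333,122). There are three core-like things: brown at (300,185), in the cradle; pink at (298,252); and yellow at (200,244). The brown one fits because it is cardboard-coloured and lies in the carriage. I'll measure next and confirm it in a crop.

Run:
```python
from h import *
c=np.load("top.npy",allow_pickle=True).item(); P=cloud(c)
hsv=cv2.cvtColor(c["pixels"],cv2.COLOR_RGB2HSV); H,S,V=[hsv[...,i].astype(int) for i in range(3)]
roi=np.zeros(H.shape,bool); roi[105:222,225:370]=1
Z=P[...,2]
blk=roi&(V<50)&(Z>.025)&(Z<.05)
n,l,st,ce=cv2.connectedComponentsWithStats(blk.astype(np.uint8))
for i in range(1,n):
    if st[i,4]>60: print("black",st[i],np.nanmean(P[l==i],0))
sm=lambda m:(m.sum(),np.nanmedian(P[m],0))
print("blue",sm(roi&(H>95)&(H<125)&(S>120)&(Z>.06)))
print("red",sm(roi&((H<6)|(H>172))&(S>130)&(Z>.06)))
core=roi&(H>4)&(H<18)&(S>80)&(Z>.085)&(Z<.12); n,l,st,ce=cv2.connectedComponentsWithStats(core.astype(np.uint8)); k=1+st[1:,4].argmax(); m=l==k
print("core",st[k],sm(m)); q=P[m]; 
mu=q[:,:2].mean(0); w,v=np.linalg.eigh(np.cov((q[:,:2]-mu).T)); print(mu,v[:,1],np.ptp((q[:,:2]-mu)@v[:,1]), q[:,2].max())
bd=roi&(Z>.006)&(Z<.018)&(S>50)&(V>90)
r=cv2.minAreaRect(P[bd][:,:2].astype(np.float32)*1000); print("bed",r)
for n_,y,x in(("sp1",slice(132,160),slice(255,280)),("sp2",slice(132,160),slice(322,345))):
    q=P[y,x].reshape(-1,3); q=q[(q[:,2]>.088)&(q[:,2]<.102)]; mu=q.mean(0); w,v=np.linalg.eigh(np.cov((q-mu)[:,:2].T)); print(n_,len(q),mu,v[:,1],q.max(0))
cr=cv2.resize(c["pixels"][100:230,220:380],None,fx=4.5,fy=4.5,interpolation=cv2.INTER_CUBIC); cv2.imwrite("pics/crop.png",cr[:,:,::-1])
```

```text
black [240 167  12  40 358] [0.50818515 0.01592252 0.03701341]
black [345 169  14  40 408] [ 0.50924526 -0.25063238  0.03717794]
blue (np.int64(124), array([ 0.64101577, -0.0340439 ,  0.09960158]))
red (np.int64(152), array([ 0.64317807, -0.19233034,  0.09960945]))
core [291 163  20  38 731] (np.int64(731), array([ 0.51111048, -0.11567755,  0.10023063]))
[ 0.51117454 -0.11543916] [-0.99993555 -0.01135357] 0.09001867010630718 0.11057624354969708
bed ((582.3602294921875, -115.35768127441406), (305.86248779296875, 365.5982360839844), 1.2917348146438599)
sp1 339 [ 0.59993777 -0.03586272  0.0948335 ] [-0.99999762  0.00218259] [ 0.63348032 -0.0187739   0.10163544]
sp2 348 [ 0.60289531 -0.1950701   0.09499715] [-0.99980936 -0.01952556] [ 0.63724913 -0.177887    0.10165518]
```

View pics/crop.png

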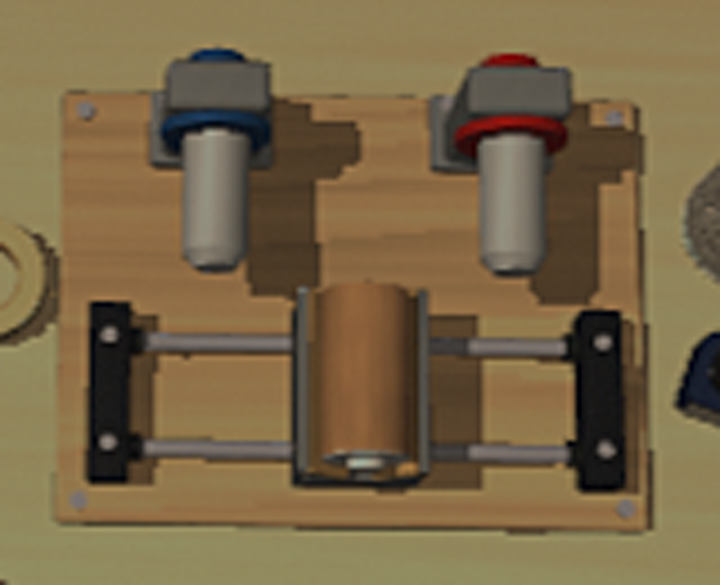

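The crop confirms it: the brown core lies in the carriage with its white cap and nub (365,465) toward the robot, in line to move left to the blue spindle (215,200). Moving now: turn square to the bed, close the fingers and approach.

```bash
python3 -m inch '{"linear":[[-2.9,0,0],[-2.9,0,0],[-2.9,0,0],[-2.9,0,0],[-2.9,0,0],[-2.9,0,0],[-2.9,0,0],[-2.9,0,0],[-2.9,0,0],[-2.9,0,0]],"turn":[[0,0,-2],[0,0,-2],[0,0,-2],[0,0,-2],[0,0,-2],[0,0,-2],[0,0,-2],[0,0,-2],[0,0,-2],[0,0,-2]]}' 0 60
```

```text
time_s: 1.1
position: [0.4958, 0.5336, 0.2307]
tool_rot: [-0.0, -0.003, 1.0, -0.001]
ft_force: [-0.2, 1.4, -0.6]
finger_gap: -0.0001
finger_force: 0.0
```

```bash
python3 -m inch '{"linear":[[-0.1,-3.8,0],[-0.1,-3.8,0],[-0.1,-3.8,0],[-0.1,-3.8,0],[-0.1,-3.8,0],[-0.1,-3.8,0],[-0.1,-3.8,0],[-0.1,-3.8,0],[-0.1,-3.8,0],[-0.1,-3.8,0],[-0.1,-3.8,0],[-0.1,-3.8,0],[-0.1,-3.8,0],[-0.1,-3.8,0],[-0.1,-3.8,0],[-0.1,-3.8,0],[-0.1,-3.8,0],[-0.1,-3.8,0],[0,-3.8,0],[0,0,0]],"turn":[[0,0,0],[0,0,0],[0,0,0],[0,0,0],[0,0,0],[0,0,0],[0,0,0],[0,0,0],[0,0,0],[0,0,0],[0,0,0],[0,0,0],[0,0,0],[0,0,0],[0,0,0],[0,0,0],[0,0,0],[0,0,0],[0,0,0],[0,0,0]]}'
```

```text
time_s: 3.1
position: [0.5143, -0.1951, 0.2304]
tool_rot: [-0.001, 0.003, 1.0, -0.002]
ft_force: [-0.4, 0.1, -0.2]
finger_gap: 0.0001
finger_force: 0.0
```

Descend to z = 0.050, clear of the carriage's −y cheek (−0.1505).

```bash
python3 -m inch '{"linear":[[0,0,2.5],[0,0,2.5],[0,0,2.5],[0,0,2.5],[0,0,2],[0,0,2],[0,0,2],[0,0,1],[0,0,1],[0,0,0]],"turn":[[0,0,-0.15],[0,0,-0.15],[0,0,-0.15],[0,0,-0.15],[0,0,0],[0,0,0],[0,0,0],[0,0,0],[0,0,0],[0,0,0]]}'
python3 - <<'E'
from h import *
c=arm.camera("side"); save(c,"side1.png")
cv2.imwrite("pics/side1c.png",cv2.resize(c["pixels"][90:240,170:370,::-1],None,fx=4,fy=4))
E
```

```text
time_s: 4.1
position: [0.5153, -0.1871, 0.0504]
tool_rot: [-0.001, -0.008, 1.0, 0.0]
ft_force: [-1.0, -0.3, -0.2]
finger_gap: 0.0001
finger_force: 0.0
```

View pics/side1c.png

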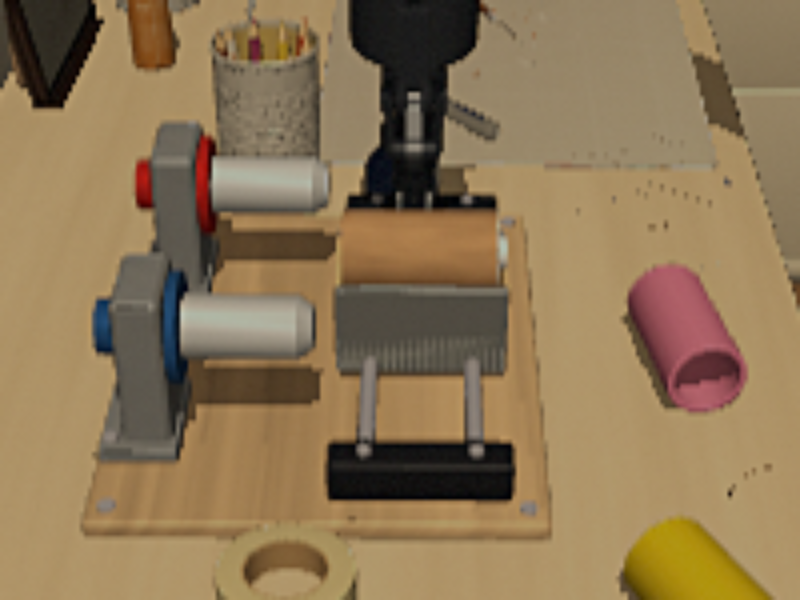

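Picture: the closed fingers (415,170) stand just behind the carriage, clear of the red spindle and the ink bottle. Pushing toward +y.

```bash
python3 -m inch '{"linear":[[0,0.6,0],[0,0.6,0],[0,0.6,0],[0,0.4,0],[0,0.4,0],[0,0.5,0],[0,0.5,0],[0,0.5,0],[0,0.5,0],[0,0.5,0],[0,0.5,0],[0,0.5,0],[0,0.5,0],[0,0.5,0],[0,0.5,0],[0,0.5,0],[0,0.5,0],[0,0.3,0],[0,0,0]],"turn":[[0,0,0],[0,0,0],[0,0,0],[0,0,0],[0,0,0],[0,0,0],[0,0,0],[0,0,0],[0,0,0],[0,0,0],[0,0,0],[0,0,0],[0,0,0],[0,0,0],[0,0,0],[0,0,0],[0,0,0],[0,0,0],[0,0,0]]}'
```

```text
time_s: 6.05
position: [0.5139, -0.0973, 0.0511]
tool_rot: [-0.001, -0.008, 1.0, 0.0]
ft_force: [-1.1, 0.2, 0.3]
finger_gap: -0.0001
finger_force: 0.0
```

```bash
python3 -m inch '{"linear":[[0,0.2,0],[0,0.2,0],[0,0.2,0],[0,0.2,0]],"turn":[[0,0,0],[0,0,0],[0,0,0],[0,0,0]]}'; python3 -m inch '{"linear":[[0,0.2,0],[0,0.2,0]],"turn":[[0,0,0],[0,0,0]]}'
python3 - <<'E'
from h import *
c=arm.camera("side"); save(c,"s2.png"); P=cloud(c)
q=P[110:230,240:310].reshape(-1,3); px=c["pixels"][110:230,240:310].reshape(-1,3)
hsv=cv2.cvtColor(c["pixels"],cv2.COLOR_RGB2HSV)[110:230,240:310].reshape(-1,3)
m=(q[:,2]>.03)&(q[:,2]<.07)&(q[:,0]<.56)&(hsv[:,1]<60)&(hsv[:,2]>50)
print(m.sum(),np.median(q[m],0),np.percentile(q[m][:,1],[50,80,95]))
E
```

```text
time_s: 6.45
position: [0.5135, -0.0908, 0.0511]
tool_rot: [-0.001, -0.007, 1.0, -0.0]
ft_force: [-0.7, -3.6, -0.8]
finger_gap: 0.0001
finger_force: 1.3
time_s: 6.65
position: [0.5135, -0.0865, 0.0511]
tool_rot: [-0.001, -0.007, 1.0, -0.0]
ft_force: [-0.7, -3.1, -1.0]
finger_gap: -0.0
finger_force: 1.3
756 [ 0.50912459 -0.0035927   0.04837939] [-0.0035927  -0.00221525  0.01252303]
```

```bash
python3 -m inch '{"linear":[[0,0.15,0],[0,0.15,0],[0,0.1,0]],"turn":[[0,0,0],[0,0,0],[0,0,0]]}'; python3 -m inch '{"linear":[[0,0.1,0],[0,0.1,0]],"turn":[[0,0,0],[0,0,0]]}'
```

```text
time_s: 7.0
position: [0.5136, -0.0843, 0.0512]
tool_rot: [-0.001, -0.007, 1.0, -0.001]
ft_force: [-0.6, -8.1, -1.7]
finger_gap: 0.0002
finger_force: 3.8
time_s: 7.2
position: [0.5135, -0.0843, 0.0512]
tool_rot: [-0.001, -0.006, 1.0, -0.002]
ft_force: [-1.0, -11.8, -2.0]
finger_gap: 0.0005
finger_force: 5.6
```

The carriage is at the stop: force rises to 12 N with no motion. Back off, lift, go behind the core and measure.

```bash
python3 -m inch '{"linear":[[0,-0.5,0],[0,-1,0],[0,-1,0],[0,0,-2],[0,0,-3],[0,0,-3],[0,0,-3],[0,0,-2],[2,1,0],[2.5,2,0],[2.5,2,0],[2.5,2,0],[2,0.5,0],[0,0,0],[0,0,0]],"turn":[[0,0,0],[0,0,0],[0,0,0],[0,0,0],[0,0,0],[0,0,0],[0,0,0],[0,0,0],[0,0,0],[0,0,0],[0,0,0],[0,0,0],[0,0,0],[0,0,0],[0,0,0]]}'
python3 - <<'E'
from h import *
c=arm.camera("top"); P=cloud(c); s=arm.camera("side"); Q=cloud(s)
for n,c,P,y,x in (("top",c,P,slice(105,222),slice(225,370)),("side",s,Q,slice(110,230),slice(190,320))):
    hsv=cv2.cvtColor(c["pixels"],cv2.COLOR_RGB2HSV)[y,x]; q=P[y,x]
    m=(hsv[...,0]>4)&(hsv[...,0]<18)&(hsv[...,1]>80)&(q[...,2]>.065)&(q[...,2]<.12)
    k,l,st,ce=cv2.connectedComponentsWithStats(m.astype(np.uint8)); i=1+st[1:,4].argmax(); q=q[l==i]
    print(n,len(q),q.mean(0),np.percentile(q,[1,99],axis=0))
top=np.dstack([c["pixels"]])
a=cv2.resize(arm.camera("top")["pixels"][95:225,215:375],(400,325)); b=cv2.resize(s["pixels"][105:235,180:340],(400,325))
cv2.imwrite("pics/m3.png",np.hstack([a,b])[:,:,::-1])
E
```

```text
time_s: 8.7
position: [0.3995, -0.0323, 0.1816]
tool_rot: [0.001, -0.007, 1.0, 0.0]
ft_force: [1.1, -0.0, -0.2]
finger_gap: -0.0002
finger_force: 0.0
top 200 [ 0.54435061 -0.02983419  0.09479117] [[ 0.52887963 -0.06378163  0.0698236 ]
 [ 0.55746294 -0.00825303  0.10721599]]
side 876 [ 0.51083961 -0.02135536  0.09215617] [[ 0.46701597 -0.0491232   0.07107283]
 [ 0.55460106 -0.00561571  0.1050737 ]]
```

View pics/m3.png

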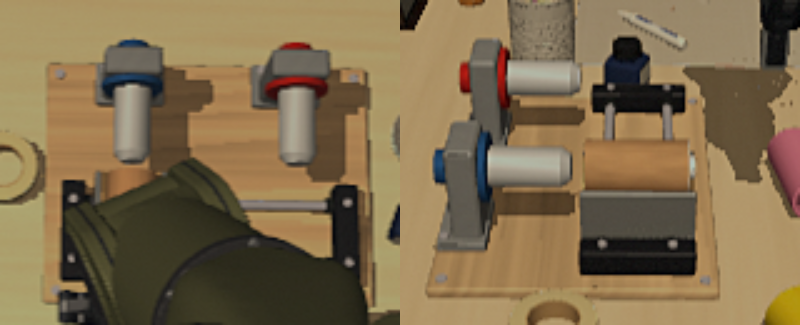

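Picture: the carriage is against the left block and the core is coaxial with the blue spindle. The core spans x 0.466–0.555, and its nub (690,165 in the right half) faces the robot. Go down behind the nub.

```bash
python3 -m inch '{"linear":[[0,-0.4,2],[0,0,2],[0,0,2],[0,0,2],[0,0,1.5],[0,0,1.2],[0,0,0],[-0.9,0,0],[-0.9,0,0],[-0.9,0,0],[-0.9,0,0],[-0.2,0,0],[0,0,0]],"turn":[[0,0,0],[0,0,0],[0,0,0],[0,0,0],[0,0,0],[0,0,0],[0,0,0],[0,0,0],[0,0,0],[0,0,0],[0,0,0],[0,0,0],[0,0,0]]}'
```

```text
time_s: 10.15
position: [0.4385, -0.0359, 0.0759]
tool_rot: [-0.001, -0.007, 1.0, 0.0]
ft_force: [0.3, 0.2, 0.3]
finger_gap: -0.0001
finger_force: 0.0
```

```bash
python3 -m inch '{"linear":[[-0.4,0,0],[-0.4,0,0],[-0.4,0,0],[-0.4,0,0],[-0.4,0,0],[-0.4,0,0],[-0.4,0,0],[-0.4,0,0]],"turn":[[0,0,0],[0,0,0],[0,0,0],[0,0,0],[0,0,0],[0,0,0],[0,0,0],[0,0,0]]}'
python3 - <<'E'
from h import *
s=arm.camera("side"); t=arm.camera("top")
a=cv2.resize(t["pixels"][95:225,215:375],(400,325)); b=cv2.resize(s["pixels"][105:235,180:340],(400,325))
cv2.imwrite("pics/m4.png",np.hstack([a,b])[:,:,::-1])
E
```

```text
time_s: 10.95
position: [0.4702, -0.0354, 0.0755]
tool_rot: [-0.001, -0.007, 1.0, 0.0]
ft_force: [-0.8, 0.1, 0.3]
finger_gap: -0.0001
finger_force: 0.4
```

View pics/m4.png

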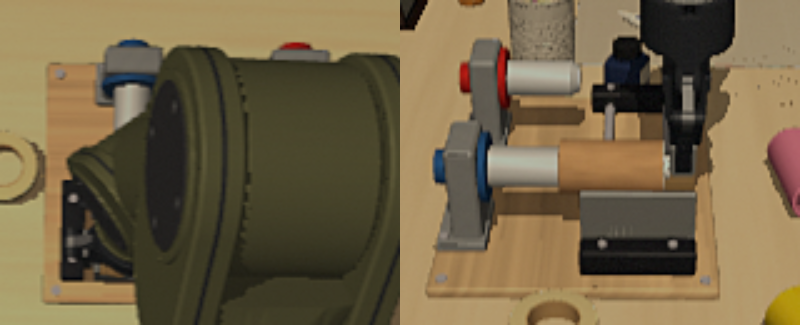

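The core's mouth (560,165) is already over the spindle's nose and moving freely, with about 1 N of force. Keep pushing.

```bash
python3 -m inch '{"linear":[[-0.5,0,0],[-0.5,0,0],[-0.5,0,0],[-0.5,0,0],[-0.5,0,0],[-0.5,0,0],[-0.5,0,0],[-0.5,0,0],[-0.5,0,0],[-0.5,0,0],[-0.3,0,0],[0,0,0]],"turn":[[0,0,0],[0,0,0],[0,0,0],[0,0,0],[0,0,0],[0,0,0],[0,0,0],[0,0,0],[0,0,0],[0,0,0],[0,0,0],[0,0,0]]}'; python3 -m inch '{"linear":[[-0.2,0,0],[-0.2,0,0]],"turn":[[0,0,0],[0,0,0]]}'
```

```text
time_s: 12.25
position: [0.5237, -0.0344, 0.0753]
tool_rot: [-0.001, -0.007, 1.0, 0.0]
ft_force: [0.6, 0.4, -0.4]
finger_gap: 0.0
finger_force: 0.0
time_s: 12.45
position: [0.5267, -0.0346, 0.0753]
tool_rot: [-0.001, -0.007, 1.0, 0.0]
ft_force: [0.1, -0.7, -0.5]
finger_gap: -0.0002
finger_force: 0.2
```

```bash
python3 -m inch '{"linear":[[-0.2,0,0],[-0.2,0,0],[-0.2,0,0]],"turn":[[0,0,0],[0,0,0],[0,0,0]]}'; python3 -m inch '{"linear":[[-0.15,0,0],[-0.15,0,0]],"turn":[[0,0,0],[0,0,0]]}'
```

```text
time_s: 12.75
position: [0.5317, -0.0346, 0.0751]
tool_rot: [-0.002, -0.007, 1.0, -0.0]
ft_force: [-4.7, 0.1, 2.0]
finger_gap: -0.0001
finger_force: 2.4
time_s: 12.95
position: [0.5318, -0.0347, 0.0749]
tool_rot: [-0.005, -0.007, 1.0, -0.001]
ft_force: [-9.3, 0.4, 7.1]
finger_gap: -0.0001
finger_force: 5.0
```

The core is home against the flange: the push stalled at x = 0.532, about where predicted, at 9 N. Back off, lift and check.

```bash
python3 -m inch '{"linear":[[0.3,0,0],[0.5,0,0],[1.5,0,0],[2,0,0],[2.5,0,0],[2.5,0,0],[2.5,0,-1],[1,0,-3],[0,0,-3],[0,0,-3],[0,-2,-2],[0,-4,0],[0,-4,0],[0,-4,0],[0,-4,0],[0,-4,0],[0,-2,0],[0,0,0]],"turn":[[0,0,0],[0,0,0],[0,0,0],[0,0,0],[0,0,0],[0,0,0],[0,0,0],[0,0,0],[0,0,0],[0,0,0],[0,0,0],[0,0,0],[0,0,0],[0,0,0],[0,0,0],[0,0,0],[0,0,0],[0,0,0]]}'
python3 - <<'E'
from h import *
s=arm.camera("side"); t=arm.camera("top")
a=cv2.resize(t["pixels"][95:225,215:375],(400,325)); b=cv2.resize(s["pixels"][105:235,180:340],(400,325))
cv2.imwrite("pics/m5.png",np.hstack([a,b])[:,:,::-1])
P=cloud(s); hsv=cv2.cvtColor(s["pixels"],cv2.COLOR_RGB2HSV); H,S=hsv[...,0],hsv[...,1]; r=np.zeros(H.shape,bool); r[110:230,190:320]=1
for n,m in(("core",r&(H>4)&(H<18)&(S>80)&(P[...,2]>.065)),("blue",r&(H>95)&(H<125)&(S>120)&(P[...,2]>.06)&(P[...,1]>-.08)),("cheek",r&(S<60)&(P[...,2]>.045)&(P[...,2]<.07)&(P[...,0]<.56)&(P[...,1]>-.02))):
    print(n,m.sum(),np.percentile(P[m],[2,50,98],axis=0).round(4).tolist())
E
```

```text
time_s: 14.75
position: [0.4117, -0.2803, 0.1954]
tool_rot: [-0.0, -0.004, 1.0, -0.001]
ft_force: [0.5, 0.7, 0.5]
finger_gap: 0.0
finger_force: 0.0
core 927 [[0.5068, -0.1186, 0.0678], [0.5949, -0.0171, 0.0926], [0.6433, -0.0103, 0.1045]]
blue 141 [[0.6398, -0.0445, 0.0639], [0.6446, -0.0195, 0.0917], [0.6847, -0.004, 0.1107]]
cheek 432 [[0.4624, -0.0045, 0.0454], [0.5112, -0.0017, 0.0572], [0.5572, 0.0011, 0.0695]]
```

View pics/m5.png

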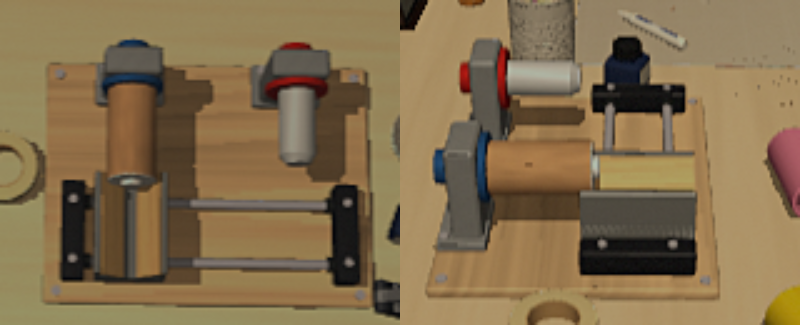

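The core is flush on the blue flange (485,165), the carriage is at its stop, the red spindle is empty and the neighbouring items are undisturbed.

```bash
python3 -c "
from bench import arm; print(arm.job_done())"
```

```text
the job is handed in; nothing more can be done
None
```

The job is handed in: the carriage is at the blue-side stop and the core is fully home against the blue flange; the red spindle is empty and the tin, ink and tape were not touched.

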